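Pry open the spice tin and hold the reading lens in focus over the nutmeg

TASK

At the flatbread stall, check the nutmeg for worm holes: using only the spatula's blade under its lip, and never a hand on the tin, pry up the cover of the spice tin and swing it until it stands nearly upright, then lay the spatula flat on the table and let go of it. Then pick up the reading lens by its handle and hold it level and still, centred over the nutmeg, with the glass at the height of the brass mark on the tin's post. Finish while still holding it there, touching neither the tin nor the nutmeg, and leave the nutmeg, the mark, the bowl and the jar where they are.

Things in the scene. Friction and masses are not known exactly. Their poses are not given: they have to be found in the camera images.
- tin: Square steel spice tin, fixed to the table, open-topped box 120 x 120 mm outside, 42 mm high, walls 3 mm, floor 3 mm thick, under a flat hinged cover. Origin: centre of its underside, on the table; z up. The cover's hinge runs along the +x side, the cover's lip overhangs the -x side (which faces roughly to the robot's left). On the +y side, 88 mm from the centre, stands a steel post 8 mm thick and 132 mm high on a 6 mm foot, carrying the brass mark.
- cover (a joint): Hinge of the tin's cover: 0 lying shut, growing as it opens upward, stop at 1.75 rad; pi/2 is upright. It starts shut or up to 0.05 rad ajar. The hinge is stiff: the cover stays at whatever angle it is left; opening takes about 1.3 N at the lip. Mass 90 g.
- cover_lip (a point): Middle of the lower edge of the cover's lip, the free edge opposite the hinge. The cover is a flat 140 x 122 mm sheet, 4 mm thick; its underside is 42.5 mm above the table when shut and its lip overhangs the tin's -x wall by 18 mm, with free space beneath down to the table.
- cover_hinge (a point): Middle of the cover's hinge axis, on the tin at x = +62 mm, 42.5 mm above the table; fixed; same axes as the tin. The cover turns about this point's y axis; the lip is 140 mm from it.
- mark_level (a point): Centre of the brass mark, a collar 22 mm in diameter and 6 mm high on the tin's post; its mid-height, 85 to 120 mm above the table, is the focal height for the glass. It keeps its place by friction.
- nutmeg: Brown nutmeg, 23 mm thick, standing in a little white dish 48 mm in diameter, loose on the tin's floor; 60 g together, top of the nutmeg 27 mm above the dish's underside. Origin: centre of the dish's underside. Hidden until the cover is open; it stands up to 16 mm off the tin's centre.
- spatula: Spatula lying flat on the table left of the tin, about 100 g. Wooden handle 112 mm long, 18 mm wide, 18 mm high, from x = -92 to +20 mm; thin steel blade 26 mm wide and 2.5 mm thick, flush with the handle's underside, reaching forward to x = +140 mm. Origin: on the underside, in the middle of the width, near the centre of mass (a good place to grip across y). x points along the blade to its tip, z up.
- spatula_tip (a point): Middle of the blade's tip edge, at half the blade's thickness; on the spatula at x = +140 mm, z = 1.25 mm.
- loupe: Round reading lens lying flat on the table right of the tin, 80 to 150 g. Black handle 110 mm long, 14 mm wide, 16 mm high, from x = -80 to +30 mm; round frame with the glass, 69 mm in diameter and 10 mm thick, centred at x = +64 mm. Origin: on the underside of the handle, in the middle of its width, near the centre of mass (a good place to grip across y). x points from the handle to the glass, z is the glass's normal, up.
- loupe_lens (a point): Centre of the glass of the reading lens, x = +64 mm, z = 5 mm on the lens.
- bowl: Bystander: empty steel bowl, 110 mm in diameter, 45 mm high, far right. Origin: centre of its underside.
- jar: Bystander: closed glass jar with a white cap, 52 mm in diameter, 90 mm high, far left. Origin: centre of its underside.
Mind the look-alikes: they are no part of the job. Leave any pink or red look-alike of the spatula alone.

How it is judged:
By the outcome, as a careful person would: the job done as asked, in the order asked, and still so for the second after the job is handed in, while the arm keeps its last pose, push and grip.
It also fails if it takes over 69 s, if anything falls off the work surface, if the arm or the gripper's body presses on something with over 40 N, if the wrist force passes 120 N, or if a joint passes its speed limit or range.

ROBOT

A 6-joint arm with a two-finger parallel gripper is mounted at the origin on the work surface. World frame = base frame: x ahead of the robot, y to its left, z up, the work surface at z = 0. Lengths are in m, angles in rad, forces in N, time in s.
With the tool pointing down it reaches from about 0.375 to 0.975 m from the base axis. Payload 3.8 kg.
Tool frame: the origin (TCP) lies midway between the tips of the shut fingers; the grasp point (between the pads) lies 19 mm behind it; z points along the fingers, y is the direction in which the jaws open and shut (so a half turn about z gives the same grasp; the last joint's range is limited). The gripper opens to 85 mm and grips with 20 to 120 N. Pads are 22 mm wide; open, the fingers measure 114 mm over their backs; the gripper's body (76 mm by 85 mm) begins 54 mm behind the grasp point. The pads swing forward as they close: fully open they stand 13 mm farther back than shut.
Start: joints at [1.134, 0.264, 1.604, -0, 1.274, -0.037], TCP at [0.263, 0.622, 0.193] pointing down, gripper open.
Joint ranges: [-2.63, 2.63], [-0.94, 2.18], [0.31, 2.57], [-1.31, 4.45], [0, 2.66], [-2.55, 2.55]. Speed limits (rad/s): [2.57, 2.57, 3.14, 3.14, 3.14, 3.14].

INTERFACE

Orientations are given as a rotation vector (axis times angle).
In Python, from workcell import bot gives the robot as it stands.
- The arm moves only by the shell command python3 -m inch 'ROWS' [FORCE]. ROWS is JSON, a list of rows, each an object of numbers: "dx", "dy", "dz": the shift along the tool's x, y, z in m; "ax", "ay", "az": the turn, a rotation vector about the tool's x, y, z in degrees; "fingers": the opening, from -1 (shut) to 1 (fully open). A call has 1 to 20 rows; each row is the pose to reach, as a shift and turn from the pose measured when the call began, along the tool's axes at that moment; what a row does not reach only later rows make up. A row lasts 1/8 s, in which the tool goes at most 62.5 mm and 10.7 degrees, less where a joint would pass 70% of its speed; a pose out of reach is approached as far as the arm can. A call with a gripper value outside its range is refused whole. The fingers move at their own pace and stop on an object; FORCE is the grip in N (left out, the last holds). Time passes only in rows, so rows that repeat a pose let the fingers close. It gives the time, the measured TCP pose, the force and the opening at its end, in the units of the state.
- bot.read_state(): the state, without advancing time (a new reading comes with each control period).
- bot.read_camera(name): name is "scene" or "top" or "wrist"; returns (picture, depth): 400x640x3 uint8, blue, green, red; 400x640 float32, m along the optical axis (not along the pixel's ray), 0 where there is no reading.
- bot.get_calibration(name): a dict with "intrinsics" (3x3 intrinsics, pixels), "view" (4x4, takes a point from world to camera coordinates). Camera axes: x right, y down, z forward; pixel columns grow to the right and rows downward; lengths in m; the calibration is good to about 2 mm. A picture is of the moment at which its call begins: read the wrist's pose just before it. get_calibration takes no time and is no camera call; for the wrist camera it gives the pose at the moment of the call.
- bot.finish_job(): hands the job in, once; it reports no verdict.
Trained networks look in the newest picture that a camera, given by its name, has taken for a name from the list of things; names that differ only in an ending like _2 or _b are one class to them, and where a whole thing is asked for, a point or a joint stands for the part that bears it (a point fixed in the world has none). Each returns a list of dicts, best first, with "p" (0 to 1); they miss things now and then, are a little off and sometimes report something else, mostly with a low value. They report only what shows in the picture. A call takes as long as a camera call. They do not tell look-alikes from the thing itself.
- bot.masks_of(camera, thing): "region" (400x640 bool, what is visible of it) and "box" ([left, top, right, bottom] in pixels, round what is visible of it).
The state is a dict: "time": time; "q": joint angles; "joint_vel": joint speeds; "joint_torque": joint torques, N m; "tool_pos": TCP position; "tcp_rot": TCP orientation; "wrist_force": force on the tool from outside, world axes, zero at the start; "torque": the same for the moment, N m; "width": opening from 0.0 (shut) to 1.0 (fully open).
Only numpy, scipy, OpenCV 4.12 (cv2) and the standard library are available. Lean on these libraries where they do the work, as an engineer would, in place of code of your own. Each camera call takes 0.05 s, during which the arm holds its last target. There are 200 camera calls.

## Working session

There is one attempt and no reset: what is moved stays moved. The work goes in short steps, Python scripts to look and compute and a shell command to move; the robot and the scene stay as the last step left them, time stands still between calls to the robot, and variables do not carry over. Pictures are saved under pics/ and viewed, about 8 in all and at most 12, crops included, and the job is handed in when it is done.

```bash
ls; mkdir -p pics
cat > h.py <<'E'
import numpy as np, cv2
from workcell import bot
from scipy.spatial.transform import Rotation as R
np.set_printoptions(precision=4,suppress=True)
def cloud(cam,depth,mask,cal=None):
    cal=cal or bot.get_calibration(cam); K=np.array(cal["intrinsics"]); V=np.array(cal["view"])
    v,u=np.nonzero(mask&(depth>0)); z=depth[v,u]
    P=np.c_[(u-K[0,2])/K[0,0]*z,(v-K[1,2])/K[1,1]*z,z]
    return (P-V[:3,3])@V[:3,:3]
def proj(cal,p):
    K=np.array(cal["intrinsics"]); V=np.array(cal["view"]); c=V[:3,:3]@np.array(p)+V[:3,3]; c=K@c; return c[:2]/c[2]
E
python3 - <<'E'
from h import *
s=bot.read_state(); print(s)
for c in ["scene","top"]:
    im,d=bot.read_camera(c); cv2.imwrite(f"pics/{c}0.png",im); np.save(f"pics/{c}0.npy",d)
    for t in ["tin","spatula","loupe","mark_level","cover_lip","bowl","jar"]:
        for r in bot.masks_of(c,t):
            P=cloud(c,d,r["region"]); 
            print(c,t,round(r["p"],2),r["box"],np.median(P,0) if len(P) else None)
E
```

```text
pics
{'time': 0.0, 'q': array([ 1.1341,  0.2647,  1.6054, -0.    ,  1.2737, -0.0369]), 'joint_vel': array([-0.0005, -0.0001, -0.0014,  0.0003, -0.0008, -0.0016]), 'joint_torque': array([  0.0023, -51.5104, -36.7314,  -0.0001,   0.013 ,  -0.    ]), 'tool_pos': array([0.2624, 0.621 , 0.1917]), 'tcp_rot': array([-0.6237, -3.0785,  0.0035]), 'wrist_force': array([-0.1759,  0.5608,  0.4003]), 'torque': array([ 0.0191, -0.0228, -0.028 ]), 'width': 0.9980913777483513}
scene tin 0.71 [319.7, 234.0, 388.6, 284.2] [0.514  0.3064 0.0071]
scene tin 0.69 [269.9, 172.9, 333.4, 227.3] [0.5267 0.0547 0.0461]
scene spatula 0.95 [401.9, 228.3, 475.4, 290.0] [0.3461 0.3893 0.0026]
scene spatula 0.88 [368.1, 305.2, 431.1, 397.4] [0.6048 0.5566 0.005 ]
scene spatula 0.78 [321.7, 234.4, 393.2, 285.8] [0.5143 0.3045 0.0069]
scene spatula 0.73 [292.5, 149.2, 345.8, 174.2] [ 0.3071 -0.1829  0.0013]
scene loupe 0.58 [225.3, 153.4, 275.6, 170.2] [ 0.5151 -0.3082  0.0051]
scene loupe 0.24 [267.2, 174.5, 335.6, 224.2] [0.5248 0.0581 0.0465]
scene mark_level 0.69 [227.4, 151.4, 275.6, 170.1] [ 0.5261 -0.308   0.0
[... 409 characters left out ...]
0368 0.0499]
top spatula 0.98 [241.6, 194.3, 313.2, 206.5] [0.5154 0.2707 0.0056]
top spatula 0.71 [325.1, 166.8, 379.8, 221.4] [0.5087 0.0368 0.05  ]
top spatula 0.7 [412.6, 224.5, 433.6, 294.6] [ 0.3141 -0.1849  0.0051]
top spatula 0.61 [207.5, 250.3, 282.3, 259.9] [0.3447 0.3973 0.0063]
top spatula 0.57 [157.5, 163.9, 232.6, 189.3] [0.5978 0.5331 0.0058]
top loupe 0.69 [447.2, 176.0, 471.7, 230.7] [ 0.5384 -0.3133  0.0093]
top cover_lip 0.82 [324.9, 175.3, 374.5, 223.3] [0.5073 0.0421 0.0503]
top bowl 0.71 [240.2, 194.3, 310.0, 209.1] [0.5145 0.2678 0.0053]
top bowl 0.65 [444.9, 115.2, 483.3, 149.3] [ 0.7258 -0.3259  0.0198]
top jar 0.84 [297.2, 119.5, 316.5, 141.9] [0.7229 0.1751 0.0864]
```

Run:
```python
import cv2
im=cv2.imread("pics/top0.png"); cv2.imwrite("pics/top0c.png",cv2.resize(im[100:310,140:500],None,fx=2.2,fy=2.2,interpolation=cv2.INTER_CUBIC))
```

```text
(no output)
```

View pics/top0c.png

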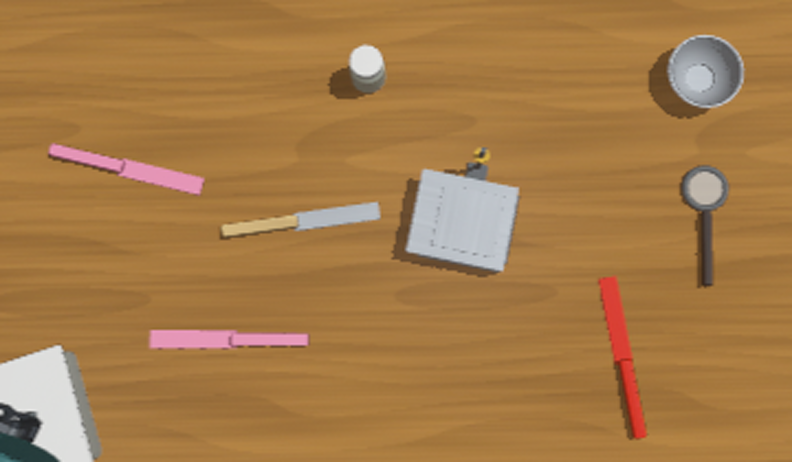

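View pics/scene0.png

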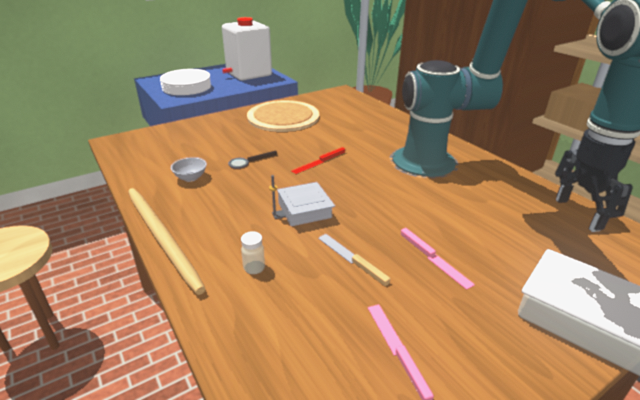

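The real spatula is the wooden-handled one with the steel blade, top px (242–313, 194–206). The other candidates are pink at (158–232, 164–189), pink at (208–282, 250–260) and red at (413–434, 225–295), and I'll leave those alone. The lens is at (447–472, 176–231). Next I'll measure poses from the top view.

```bash
cat >> h.py <<'E'
def best(cam,t,near,d,tol=0.1):
    for r in bot.masks_of(cam,t):
        P=cloud(cam,d,r["region"])
        if len(P) and np.linalg.norm(np.median(P,0)[:2]-near)<tol: return r,P
    return None,None
def rect(P):
    (c,(w,h),a)=cv2.minAreaRect(P[:,:2].astype(np.float32)); a=np.radians(a)
    if w<h: a+=np.pi/2; w,h=h,w
    return np.array(c),w,h,np.degrees(a)
def rel(pos,Rm,s=None):
    s=s or bot.read_state(); R0=R.from_rotvec(s["tcp_rot"])
    d=R0.inv().apply(np.array(pos)-s["tool_pos"])*1000; a=(R0.inv()*Rm).as_rotvec()*180/np.pi
    return d.round(1),a.round(2)
def down(yaw): # tool x axis at yaw (deg) in world, z down
    y=np.radians(yaw); x=np.array([np.cos(y),np.sin(y),0]); z=np.array([0,0,-1.]); return R.from_matrix(np.c_[x,np.cross(z,x),z])
E
python3 - <<'E'
from h import *
im,d=bot.read_camera("top")
for t,n in [("spatula",(.515,.27)),("loupe",(.54,-.313)),("cover_lip",(.508,.04))]:
    r,P=best("top",t,np.array(n),d)
    if t=="cover_lip": P=P[(P[:,2]>.035)&(P[:,2]<.06)]
    else: P=P[(P[:,2]<.03)&(P[:,2]>-.01)]
    print(t,r["p"],rect(P),P[:,2].min(),P[:,2].max())
# mark: yellow pixels near the tin
hsv=cv2.cvtColor(im,cv2.COLOR_BGR2HSV); print(hsv[170,355:364].tolist())
for c in ("top","scene"):
    im,d=bot.read_camera(c)
    P=cloud(c,d,np.ones(d.shape,bool)); v,u=np.nonzero(d>0)
    m=(P[:,2]>.07)&(P[:,2]<.14)&(np.hypot(P[:,0]-.6,P[:,1]-.02)<.08)
    print(c,np.c_[P[m],u[m],v[m],im[v[m],u[m]]].round(3))
s=bot.read_state(); cal=bot.get_calibration("wrist"); V=np.array(cal["view"]); print(cal["intrinsics"])
T=np.eye(4); T[:3,:3]=R.from_rotvec(s["tcp_rot"]).as_matrix(); T[:3,3]=s["tool_pos"]; print(V@T); print(T)
E
```

```text
spatula 0.61 (array([0.5175, 0.278 ]), 0.2303018569946289, 0.02873222902417183, np.float64(96.03866195678711)) -0.00803044907400478 0.02591950473839358
loupe 0.55 (array([ 0.5   , -0.3244]), 0.1750376671552658, 0.06534113734960556, np.float64(8.897348403930664)) -0.002782288531023699 0.025451257736164322
cover_lip 0.62 (array([0.5069, 0.0424]), 0.1399061381816864, 0.12222070246934891, np.float64(77.36248016357422)) 0.03697456989207805 0.05900935494572544
[[18, 156, 147], [21, 168, 137], [19, 153, 123], [11, 45, 62], [17, 75, 78], [20, 149, 156], [22, 168, 207], [20, 163, 193], [16, 153, 165]]
top [[  0.6     0.018   0.098 358.    167.     87.    150.    185.   ]
 [  0.594   0.017   0.128 359.    167.    112.    111.    109.   ]
 [  0.593   0.014   0.135 360.    167.    107.    112.    120.   ]
 [  0.598   0.024   0.096 356.    168.     71.    158.    196.   ]
 [  0.598   0.021   0.096 357.    168.     77.    171.    205.   ]
 [  0.598   0.018   0.096 358.    168.     97.    150.    175.   ]
 [  0.59    0.017   0.135 359.    168.    117.    114.    109.   ]
 [  0.59    0.014   0.136 3
[... 7559 characters left out ...]
1   0.021   0.074 273.    194.     80.     84.     91.   ]
 [  0.588   0.02    0.073 274.    194.     80.     97.    121.   ]
 [  0.594   0.02    0.072 272.    195.     82.    110.    147.   ]
 [  0.592   0.021   0.071 273.    195.     82.     84.     93.   ]
 [  0.589   0.022   0.071 274.    195.     81.     95.    119.   ]]
[[323.1747   0.     323.3226]
 [  0.     323.1747 201.6212]
 [  0.       0.       1.    ]]
[[ 0.      1.      0.0003 -0.0006]
 [-0.9621  0.0001 -0.2726  0.018 ]
 [-0.2726 -0.0002  0.9621  0.1935]
 [ 0.      0.      0.      1.    ]]
[[-0.9211  0.3893  0.0001  0.2628]
 [ 0.3893  0.9211  0.      0.6218]
 [-0.      0.     -1.      0.193 ]
 [ 0.      0.      0.      1.    ]]
```

Run:
```python
from h import *
print(rel([.38,.25,.22],down(96)))
```

```text
(array([-252.7, -296.8,  -27. ]), array([ 0.  ,  0.  , 61.09]))
```

```bash
python3 -m inch '[{"dx":-0.253,"dy":-0.297,"dz":-0.027,"az":61,"fingers":1},{"dx":-0.253,"dy":-0.297,"dz":-0.027,"az":61,"fingers":1},{"dx":-0.253,"dy":-0.297,"dz":-0.027,"az":61,"fingers":1},{"dx":-0.253,"dy":-0.297,"dz":-0.027,"az":61,"fingers":1},{"dx":-0.253,"dy":-0.297,"dz":-0.027,"az":61,"fingers":1},{"dx":-0.253,"dy":-0.297,"dz":-0.027,"az":61,"fingers":1},{"dx":-0.253,"dy":-0.297,"dz":-0.027,"az":61,"fingers":1},{"dx":-0.253,"dy":-0.297,"dz":-0.027,"az":61,"fingers":1},{"dx":-0.253,"dy":-0.297,"dz":-0.027,"az":61,"fingers":1},{"dx":-0.253,"dy":-0.297,"dz":-0.027,"az":61,"fingers":1}]' 60
python3 - <<'E'
from h import *
s=bot.read_state(); cal=bot.get_calibration("wrist"); im,d=bot.read_camera("wrist"); print(s["tool_pos"],s["joint_vel"],s["time"],s["q"])
cv2.imwrite("pics/w1.png",im)
for t in ["spatula","tin","cover_lip"]:
  for r in bot.masks_of("wrist",t):
    P=cloud("wrist",d,r["region"],cal)
    if len(P)<50: continue
    lo,hi=(-.005,.025) if t=="spatula" else (.037,.06)
    Q=P[(P[:,2]>lo)&(P[:,2]<hi)]
    print(t,round(r["p"],2),r["box"],rect(Q) if len(Q)>20 else None,np.percentile(Q[:,2],[5,50,95]) if len(Q) else 0)
    if t=="spatula" and r["p"]>.4:
        for lo,hi in((.012,.025),(-.002,.007)):
            print("   part",rect(P[(P[:,2]>lo)&(P[:,2]<hi)]))
E
```

```text
[0.2628 0.6218 0.193 ] [ 0.0002 -0.001   0.0007 -0.0008 -0.001  -0.0005] 1.1 [ 1.1341  0.2639  1.604  -0.      1.2737 -0.0369]
spatula 0.85 [107.3, 258.2, 267.2, 319.8] (array([0.341 , 0.3931]), 0.21692587435245514, 0.02946564182639122, np.float64(88.61907958984375)) [0.0009 0.0029 0.0164]
   part (array([0.3328, 0.3115]), 0.03898591920733452, 0.0050731562077999115, np.float64(88.6417465209961))
   part (array([0.341 , 0.3931]), 0.21692587435245514, 0.02946564182639122, np.float64(88.61907958984375))invalid input at $[0]: expected keys dx, dy, dz, ax, ay, az, fingers
```

View pics/w1.png

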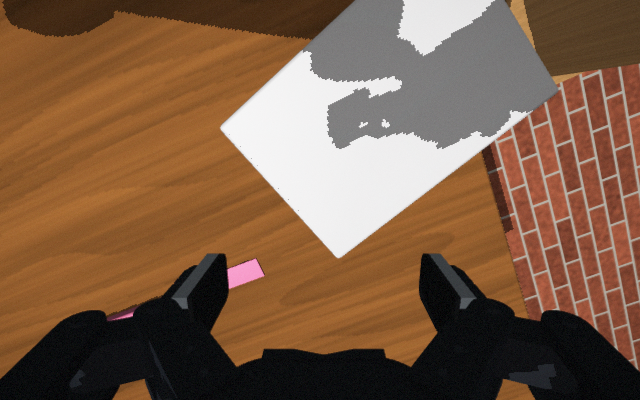

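That view came before any motion: it shows the white box at (220–560, 0–260) and a pink look-alike at (110–265, 260–320). The rows need every key, so I'm resending them.

```bash
cat > look.py <<'E'
from h import *
import sys
s=bot.read_state(); cal=bot.get_calibration("wrist"); im,d=bot.read_camera("wrist"); print(s["tool_pos"],s["time"],s["q"],s["width"])
cv2.imwrite(f"pics/{sys.argv[1]}.png",im)
for t in sys.argv[2:]:
  for r in bot.masks_of("wrist",t):
    P=cloud("wrist",d,r["region"],cal)
    if len(P)<50: continue
    lo,hi=(.037,.06) if t in("tin","cover_lip") else (-.005,.025)
    Q=P[(P[:,2]>lo)&(P[:,2]<hi)]
    print(t,round(r["p"],2),np.round(r["box"]),rect(Q) if len(Q)>20 else None,np.percentile(Q[:,2],[5,50,95]) if len(Q) else 0)
    if t=="spatula" and r["p"]>.4:
        for lo,hi in((.012,.025),(-.002,.007)):
            Z=P[(P[:,2]>lo)&(P[:,2]<hi)]
            if len(Z)>10: print("   part",rect(Z))
E
python3 -m inch '[{"dx":-0.253,"dy":-0.297,"dz":-0.027,"ax":0,"ay":0,"az":61,"fingers":1},{"dx":-0.253,"dy":-0.297,"dz":-0.027,"ax":0,"ay":0,"az":61,"fingers":1},{"dx":-0.253,"dy":-0.297,"dz":-0.027,"ax":0,"ay":0,"az":61,"fingers":1},{"dx":-0.253,"dy":-0.297,"dz":-0.027,"ax":0,"ay":0,"az":61,"fingers":1},{"dx":-0.253,"dy":-0.297,"dz":-0.027,"ax":0,"ay":0,"az":61,"fingers":1},{"dx":-0.253,"dy":-0.297,"dz":-0.027,"ax":0,"ay":0,"az":61,"fingers":1},{"dx":-0.253,"dy":-0.297,"dz":-0.027,"ax":0,"ay":0,"az":61,"fingers":1},{"dx":-0.253,"dy":-0.297,"dz":-0.027,"ax":0,"ay":0,"az":61,"fingers":1},{"dx":-0.253,"dy":-0.297,"dz":-0.027,"ax":0,"ay":0,"az":61,"fingers":1},{"dx":-0.253,"dy":-0.297,"dz":-0.027,"ax":0,"ay":0,"az":61,"fingers":1}]' 60
python3 look.py w2 spatula tin cover_lip
```

```text
time: 2.55
tool_pos: [0.3797, 0.251, 0.2197]
tcp_rot: [-2.097, -2.338, 0.001]
wrist_force: [0.5, -0.4, 0.2]
width: 1.003
[0.3797 0.251  0.2197] 2.55 [ 0.529  -0.1794  2.0156  0.0004  1.3059  0.4202] 1.0032666817733096
spatula 0.74 [284.   1. 323. 151.] (array([0.3405, 0.3524]), 0.1640867441892624, 0.026293929666280746, np.float64(89.00128173828125)) [0.0019 0.0168 0.0194]
   part (array([0.3402, 0.3258]), 0.1107497364282608, 0.018041742965579033, np.float64(88.9132308959961))
   part (array([0.3404, 0.3589]), 0.151310995221138, 0.02628345973789692, np.float64(88.3973617553711))
spatula 0.71 [418.  54. 452. 245.] (array([0.5133, 0.2809]), 0.2346777468919754, 0.028459371998906136, np.float64(96.98054456710815)) [0.0016 0.0044 0.019 ]
   part (array([0.5049, 0.3394]), 0.11207150667905807, 0.018343672156333923, np.float64(96.84623861312866))
   part (array([0.5133, 0.2809]), 0.2346777468919754, 0.028459371998906136, np.float64(96.98054456710815))
spatula 0.58 [500.   2. 536.  31.] (array([0.5722, 0.4455]), 0.03722964599728584, 0.027591537684202194, np.float64(72.95780181884766)) [0.001  0.0026 0.0042]
   part (array([0.5722, 0.4455]), 0.03722964599728584, 0.027591537684202194, np.float64(72.95780181884766))
tin 0.95 [340. 274. 436. 367.] (array([0.4943, 0.0623]), 0.10988663882017136, 0.09497608244419098, np.float64(77.55679321289062)) [0.0485 0.051  0.0526]
cover_lip 0.77 [353. 284. 439. 366.] (array([0.495 , 0.0666]), 0.10121090710163116, 0.09428732842206955, np.float64(77.76415252685548)) [0.0489 0.051  0.0526]
```

View pics/w2.png

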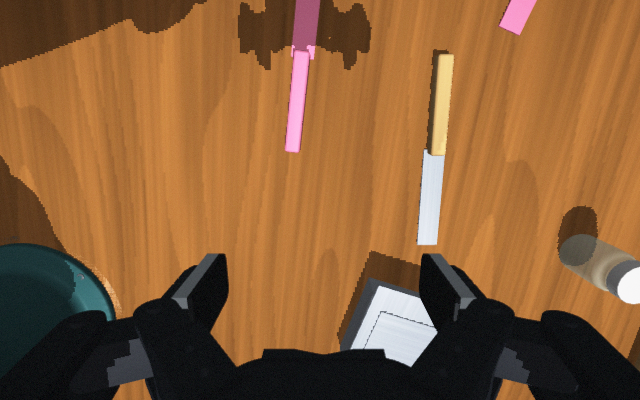

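Picture 4: the real spatula with the yellow wood handle and steel blade is at px (418–452, 54–245), with its tip pointing at the tin. One pink look-alike is at (284–323, 1–151) and the other at (500–536, 2–31). The tin cover is at (340–437, 280–367). Next I grasp the spatula.

Run:
```python
from h import *
print(rel([.510,.304,.06],down(96.9))); print(rel([.510,.304,.003],down(96.9)))
im=cv2.imread("pics/w2.png");
```

```text
(array([ 39.3, 135.2, 159.7]), array([-0.03,  0.01, -0.72]))
(array([ 39.3, 135.2, 216.7]), array([-0.03,  0.01, -0.72]))
```

```bash
python3 -m inch '[{"dx":0.039,"dy":0.135,"dz":0.1,"ax":0,"ay":0,"az":-0.7,"fingers":1},{"dx":0.039,"dy":0.135,"dz":0.16,"ax":0,"ay":0,"az":-0.7,"fingers":1},{"dx":0.039,"dy":0.135,"dz":0.16,"ax":0,"ay":0,"az":-0.7,"fingers":1},{"dx":0.039,"dy":0.135,"dz":0.16,"ax":0,"ay":0,"az":-0.7,"fingers":1},{"dx":0.039,"dy":0.135,"dz":0.16,"ax":0,"ay":0,"az":-0.7,"fingers":0},{"dx":0.039,"dy":0.135,"dz":0.19,"ax":0,"ay":0,"az":-0.7,"fingers":0},{"dx":0.039,"dy":0.135,"dz":0.217,"ax":0,"ay":0,"az":-0.7,"fingers":0},{"dx":0.039,"dy":0.135,"dz":0.217,"ax":0,"ay":0,"az":-0.7,"fingers":0},{"dx":0.039,"dy":0.135,"dz":0.217,"ax":0,"ay":0,"az":-0.7,"fingers":-1},{"dx":0.039,"dy":0.135,"dz":0.217,"ax":0,"ay":0,"az":-0.7,"fingers":-1},{"dx":0.039,"dy":0.135,"dz":0.217,"ax":0,"ay":0,"az":-0.7,"fingers":-1},{"dx":0.039,"dy":0.135,"dz":0.217,"ax":0,"ay":0,"az":-0.7,"fingers":-1},{"dx":0.039,"dy":0.135,"dz":0.217,"ax":0,"ay":0,"az":-0.7,"fingers":-1}]' 80
python3 - <<'E'
from h import *
s=bot.read_state(); print(s["tool_pos"],s["width"],s["wrist_force"])
# tin frame
th=np.radians(-102.5); tx=np.array([np.cos(th),np.sin(th),0]); ty=np.array([-tx[1],tx[0],0]); C=np.array([.505,.034,0]); 
Ry=down(77.5)
# spatula origin under TCP at z 3 mm; pre-position: tip at tin x=-78-15, then -66 ; blade underside z 34 mm
for name,tipx,z in (("pre-high",-100,.10),("pre",-95,.037),("in",-66,.037)):
    o=C+tx*(tipx-140)/1000; print(name,rel([o[0],o[1],z],Ry))
E
```

```text
time: 4.38
tool_pos: [0.5098, 0.3037, 0.0029]
tcp_rot: [-2.084, -2.351, 0.0]
wrist_force: [-0.6, -0.2, 0.2]
width: -0.004
[0.5098 0.3037 0.0029] -0.0037188049739652652 [-0.5764 -0.1519  0.2138]
pre-high (array([-40.8,  42.5, -97.2]), array([-0.02,  0.01, 19.38]))
pre (array([-45.5,  40.9, -34.2]), array([-0.02,  0.01, 19.38]))
in (array([-72.8,  31.2, -34.2]), array([-0.02,  0.01, 19.38]))
```

The fingers shut completely (width 0), so the grasp missed. I'll look.

```bash
python3 look.py w3 spatula
```

```text
[0.5098 0.3037 0.0029] 4.375 [0.4952 0.2972 1.9431 0.0001 0.9016 0.3751] -0.0037188049739652652
spatula 0.81 [450.   1. 501.  24.] (array([0.5693, 0.4291]), 0.028684020042419434, 0.011357977986335754, np.float64(5.638915061950684)) [0.0008 0.0027 0.004 ]
   part (array([0.5693, 0.4291]), 0.028684020042419434, 0.011357977986335754, np.float64(5.638915061950684))
spatula 0.76 [  1.   1.  58. 262.] (array([0.3406, 0.3401]), 0.14042919874191284, 0.03531133010983467, np.float64(82.2106704711914)) [0.0022 0.0133 0.019 ]
   part (array([0.3417, 0.3253]), 0.11129719018936157, 0.019380344077944756, np.float64(87.79178619384766))
   part (array([0.3402, 0.3401]), 0.14037774503231049, 0.0346696712076664, np.float64(82.34184265136719))
spatula 0.64 [307.  65. 341. 357.] (array([0.5096, 0.3065]), 0.18248464167118073, 0.02046128176152706, np.float64(96.98266649246216)) [0.0037 0.0181 0.0193]
   part (array([0.5043, 0.3488]), 0.0922040045261383, 0.018041137605905533, np.float64(96.8955307006836))
   part (array([0.5096, 0.3065]), 0.18248464167118073, 0.02046128176152706, np.float64(96.98266649246216))
```

View pics/w3.png

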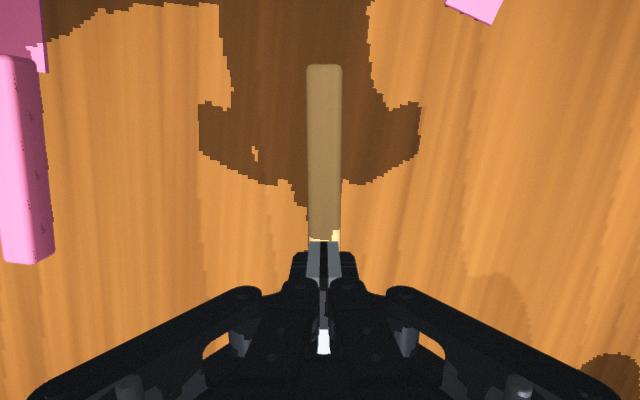

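Run:
```python
import cv2
im=cv2.imread("pics/w3.png"); cv2.imwrite("pics/w3c.png",cv2.resize(im[215:365,240:410],None,fx=4,fy=4,interpolation=cv2.INTER_NEAREST))
```

```text
(no output)
```

View pics/w3c.png

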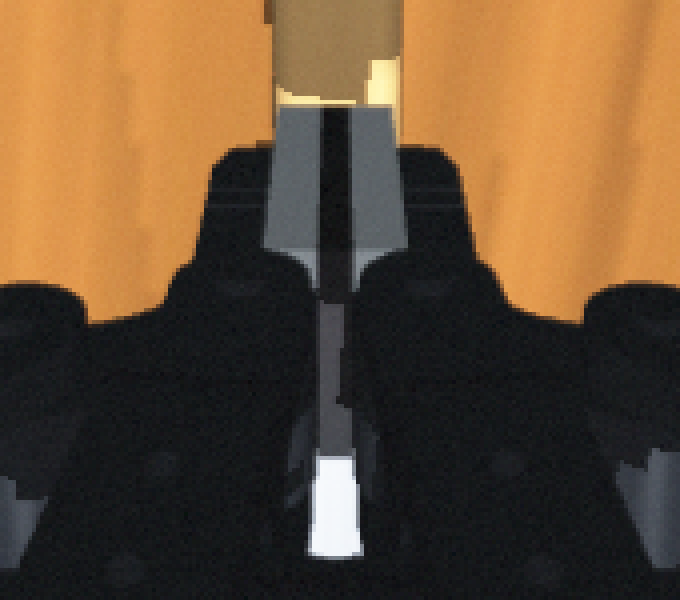

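Run:
```python
from h import *
cal=bot.get_calibration("wrist"); im,d=bot.read_camera("wrist"); s=bot.read_state()
R0=R.from_rotvec(s["tcp_rot"])
for u in (312,324,300):
  for v in (225,236,240,244,250,258,265,275,285):
    m=np.zeros(d.shape,bool); m[v,u]=1; P=cloud("wrist",d,m,cal)
    if len(P): print(u,v,im[v,u],"world",P[0],"tool mm",(R0.inv().apply(P[0]-s["tool_pos"])*1000).round(1))
print(s["joint_torque"],s["wrist_force"],s["torque"])
```

```text
312 225 [ 79 120 150] world [0.502  0.3129 0.0187] tool mm [ 10.1  -6.6 -16.1]
312 236 [ 75 116 148] world [0.5027 0.3063 0.0183] tool mm [  3.5  -6.6 -15.7]
312 240 [150 226 247] world [0.503  0.3041 0.0187] tool mm [  1.3  -6.7 -16.1]
312 244 [103  99  93] world [0.5029 0.3145 0.0481] tool mm [ 11.6  -5.5 -45.4]
312 250 [101  96  93] world [0.5031 0.3154 0.0565] tool mm [ 12.5  -5.2 -53.9]
312 258 [106 102  98] world [0.5034 0.3148 0.0629] tool mm [ 11.8  -5.  -60.3]
312 265 [103  98  93] world [0.5036 0.3152 0.0698] tool mm [ 12.2  -4.8 -67.2]
312 275 [107  99  96] world [0.5038 0.3151 0.0775] tool mm [ 12.1  -4.5 -74.9]
312 285 [31 29 24] world [0.504  0.3161 0.0862] tool mm [ 13.   -4.2 -83.6]
324 225 [ 75 122 152] world [0.5085 0.3136 0.0186] tool mm [ 10.1  -0.1 -16. ]
324 236 [ 77 122 153] world [0.5093 0.307  0.0181] tool mm [  3.4  -0.  -15.5]
324 240 [157 228 249] world [0.5096 0.3046 0.0178] tool mm [  1.   -0.  -15.2]
324 244 [22 17 16] world [0.5082 0.3157 0.0493] tool mm [ 12.2  -0.1 -46.7]
324 250 [24 23 20] world [0.5082 0.3154 0.0552] tool mm [ 11.9  -0.1 -52.5]
324
[... 410 characters left out ...]
0.4956  0.298  -0.0001] tool mm [ -3.9 -14.7   2.7]
300 240 [ 74 145 211] world [0.4959 0.2955 0.0002] tool mm [ -6.4 -14.7   2.4]
300 244 [ 72 143 210] world [ 0.4962  0.2927 -0.0002] tool mm [ -9.2 -14.8   2.8]
300 250 [ 72 140 209] world [0.4966 0.2891 0.0007] tool mm [-12.8 -14.8   1.9]
300 258 [30 27 24] world [0.4983 0.3103 0.0549] tool mm [  8.  -10.6 -52.3]
300 265 [28 26 27] world [0.4988 0.3105 0.0619] tool mm [  8.2 -10.1 -59.3]
300 275 [29 26 25] world [0.4994 0.3104 0.0699] tool mm [  7.9  -9.5 -67.3]
300 285 [30 25 24] world [0.5    0.3167 0.088 ] tool mm [ 14.1  -8.1 -85.4]
[  0.0014 -46.7352 -30.1408   0.0004   0.0033  -0.    ] [-0.4369 -0.8501 -0.6618] [0.0152 0.0309 0.0326]
```

Pictures 5 and 6 plus the depth show the pads shut in line with the handle but with their tips at z≈46 mm, above the handle top at 18 mm. So the real fingertips sit about 43 mm behind the reported TCP. The spatula hasn't moved. I'll reopen and go 42 mm lower.

```bash
python3 -m inch '[{"dx":0,"dy":0,"dz":0,"ax":0,"ay":0,"az":0,"fingers":0.2},{"dx":0,"dy":0,"dz":0,"ax":0,"ay":0,"az":0,"fingers":0.2},{"dx":0,"dy":0,"dz":0,"ax":0,"ay":0,"az":0,"fingers":0.2},{"dx":0,"dy":0,"dz":0.02,"ax":0,"ay":0,"az":0,"fingers":0.2},{"dx":0,"dy":0,"dz":0.035,"ax":0,"ay":0,"az":0,"fingers":0.2},{"dx":0,"dy":0,"dz":0.035,"ax":0,"ay":0,"az":0,"fingers":0.2}]' 80
python3 - <<'E'
from h import *
cal=bot.get_calibration("wrist"); im,d=bot.read_camera("wrist"); s=bot.read_state(); R0=R.from_rotvec(s["tcp_rot"])
m=np.zeros(d.shape,bool); m[200:300,250:400]=1; P=cloud("wrist",d,m,cal); T=R0.inv().apply(P-s["tool_pos"])*1000
for sgn in(-1,1):
    k=(T[:,1]*sgn>12)&(T[:,1]*sgn<40)&(P[:,2]>.006)&(T[:,0]<16)&(T[:,0]>-12)&(P[:,2]<.06); print(sgn,P[k,2].min(),T[k].min(0),T[k].max(0))
print(s["wrist_force"],s["width"])
E
```

```text
time: 5.28
tool_pos: [0.5072, 0.3023, -0.0353]
tcp_rot: [-2.083, -2.349, 0.009]
wrist_force: [-0.6, -0.4, -0.5]
width: 0.601
-1 0.006055486153258558 [-10.4416 -33.4406 -79.5241] [ 12.3158 -26.4864 -40.1665]
1 0.006034997571444185 [-10.7288  23.981  -79.7602] [ 12.4797  31.2191 -40.3467]
[0.6843 0.0514 0.4714] 0.5999285131420361
```

```bash
python3 -m inch '[{"dx":0,"dy":0,"dz":0,"ax":0,"ay":0,"az":0,"fingers":0.2},{"dx":0,"dy":0,"dz":0,"ax":0,"ay":0,"az":0,"fingers":0.2}]' 80
python3 - <<'E'
from h import *
cal=bot.get_calibration("wrist"); im,d=bot.read_camera("wrist"); s=bot.read_state(); R0=R.from_rotvec(s["tcp_rot"])
for u in (270,275,282,372,378):
    m=np.zeros(d.shape,bool); m[200:262:4,u]=1; P=cloud("wrist",d,m,cal); T=R0.inv().apply(P-s["tool_pos"])*1000
    print(u,np.c_[T,P[:,2]*1000].round(0).astype(int).tolist())
print(s["tool_pos"],s["tcp_rot"],s["q"],s["wrist_force"]); print(rel([.510,.304,-.04],down(96.9)))
cv2.imwrite("pics/w4.png",im[150:400,180:480])
E
```

```text
time: 5.58
tool_pos: [0.5086, 0.303, -0.0338]
tcp_rot: [-2.083, -2.35, 0.005]
wrist_force: [-0.4, -0.0, -0.2]
width: 0.601
270 [[29, -26, -34, 0], [27, -26, -34, 0], [25, -26, -34, 1], [23, -26, -34, 0], [21, -26, -34, 0], [19, -26, -34, 1], [17, -26, -35, 1], [15, -27, -33, -1], [13, -26, -35, 1], [11, -26, -34, 1], [9, -27, -34, 1], [7, -27, -34, 0], [4, -27, -34, 0], [2, -27, -33, -1], [0, -27, -34, 0], [-2, -27, -33, 0]]
275 [[29, -23, -34, 1], [27, -24, -33, 0], [25, -23, -34, 1], [23, -24, -34, 0], [21, -24, -34, 1], [19, -24, -34, 0], [17, -24, -33, 0], [15, -24, -34, 0], [13, -24, -34, 0], [11, -24, -33, 0], [9, -24, -34, 0], [6, -24, -34, 0], [5, -24, -35, 2], [2, -24, -34, 0], [0, -24, -34, 1], [-2, -25, -34, 0]]
282 [[29, -20, -35, 1], [27, -20, -35, 1], [25, -20, -34, 0], [23, -20, -33, -1], [21, -20, -34, 0], [19, -20, -33, 0], [17, -20, -34, 0], [15, -21, -33, 0], [13, -20, -35, 1], [11, -21, -34, 0], [9, -21, -34, 0], [6, -21, -33, 0], [5, -21, -34, 0], [3, -21, -34, 1], [0, -21, -34, 0], [-2, -21, -33, 0]]
372 [[29, 23, -33, -1], [27, 23, -34, 0], [26, 22, -35, 1], [23, 23, -34, 0], [21, 23, -33, -1], [19, 23, -35, 1], [17, 23, -35, 1], [15, 23, -34, 1], [13, 23, -33, -1], [11, 23, -34, 1], [9, 23, -34, 1], [7, 23, -35, 1], [5, 23, -34, 1], [2, 24, -34, 0], [0, 24, -34, 1], [-2, 24, -34, 1]]
378 [[29, 25, -33, 0], [27, 25, -35, 1], [25, 25, -34, 1], [23, 26, -33, -1], [21, 26, -34, 0], [19, 26, -35, 1], [17, 26, -34, 0], [16, 26, -35, 1], [13, 26, -33, -1], [11, 26, -34, 0], [9, 26, -34, 1], [7, 26, -35, 1], [5, 26, -34, 1], [2, 27, -34, 0], [4, 25, -42, 8], [2, 25, -42, 8]]
[ 0.5087  0.3031 -0.0337] [-2.0833 -2.3499  0.0047] [0.4952 0.3468 1.9598 0.0001 0.8383 0.3751] [-0.8937 -0.337  -0.1366]
(array([0.8, 1.5, 6.3]), array([-0.17,  0.06, -0.02]))
```

View pics/w4.png

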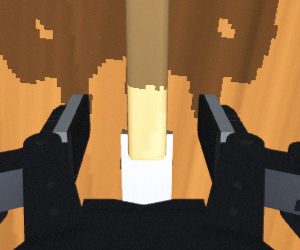

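Picture 7: the open pads straddle the handle with their tips about 8 mm above the table. I'll close there, slightly lower.

```bash
python3 -m inch '[{"dx":0.001,"dy":0.001,"dz":0.004,"ax":0,"ay":0,"az":0,"fingers":0.2},{"dx":0.001,"dy":0.001,"dz":0.004,"ax":0,"ay":0,"az":0,"fingers":-1},{"dx":0.001,"dy":0.001,"dz":0.004,"ax":0,"ay":0,"az":0,"fingers":-1},{"dx":0.001,"dy":0.001,"dz":0.004,"ax":0,"ay":0,"az":0,"fingers":-1},{"dx":0.001,"dy":0.001,"dz":0.004,"ax":0,"ay":0,"az":0,"fingers":-1},{"dx":0.001,"dy":0.001,"dz":0.004,"ax":0,"ay":0,"az":0,"fingers":-1}]' 90
python3 - <<'E'
from h import *
s=bot.read_state(); print(s["tool_pos"],s["width"],s["wrist_force"])
z0=s["tool_pos"][2]
th=np.radians(-102.5); tx=np.array([np.cos(th),np.sin(th),0]); C=np.array([.505,.034,0])
for name,tipx,z in (("pre-high",-110,.06),("pre",-100,.034),("in",-66,.034)):
    o=C+tx*(tipx-140)/1000; print(name,rel([o[0],o[1],z0+z],down(77.5)))
E
```

```text
time: 6.38
tool_pos: [0.5097, 0.3043, -0.0374]
tcp_rot: [-2.083, -2.35, 0.004]
wrist_force: [0.1, -0.4, 4.8]
width: 0.187
[ 0.5097  0.3043 -0.0374] 0.18702603892477843 [ 0.0671 -0.3821  4.8381]
pre-high (array([-32. ,  45.7, -60.1]), array([-0.14,  0.08, 19.38]))
pre (array([-41.4,  42.5, -34.1]), array([-0.14,  0.08, 19.38]))
in (array([-73.4,  31.2, -34. ]), array([-0.14,  0.08, 19.38]))
```

Gripped (width 0.187). Next I lift, turn to the tin's axis, and check the blade against the lip from the top camera.

```bash
python3 -m inch '[{"dx":0,"dy":0,"dz":-0.03,"ax":0,"ay":0,"az":0,"fingers":-1},{"dx":-0.01,"dy":0.015,"dz":-0.06,"ax":0,"ay":0,"az":6,"fingers":-1},{"dx":-0.032,"dy":0.046,"dz":-0.06,"ax":0,"ay":0,"az":19.4,"fingers":-1},{"dx":-0.032,"dy":0.046,"dz":-0.06,"ax":0,"ay":0,"az":19.4,"fingers":-1},{"dx":-0.032,"dy":0.046,"dz":-0.06,"ax":0,"ay":0,"az":19.4,"fingers":-1},{"dx":-0.032,"dy":0.046,"dz":-0.06,"ax":0,"ay":0,"az":19.4,"fingers":-1}]' 90
cat > tip.py <<'E'
from h import *
import sys
s=bot.read_state(); print(s["time"],s["tool_pos"],s["tcp_rot"],s["width"],s["wrist_force"])
th=np.radians(-102.5); tx=np.array([np.cos(th),np.sin(th),0]); ty=np.array([-tx[1],tx[0],0]); C=np.array([.505,.034,0])
A=np.c_[tx,ty,[0,0,1]]
for c in ("top","scene"):
    im,d=bot.read_camera(c); cv2.imwrite(f"pics/{c}_{sys.argv[1]}.png",im)
    P=cloud(c,d,np.ones(d.shape,bool)); v,u=np.nonzero(d>0); T=((P-C)@A)*1000
    blade=(T[:,0]>-210)&(T[:,0]<-79)&(abs(T[:,1])<30)&(T[:,2]>20)&(T[:,2]<160)
    lid=(T[:,0]>-85)&(T[:,0]<70)&(abs(T[:,1])<58)&(T[:,2]>35)
    for n,k in (("blade",blade),("lid",lid)):
        if k.sum()<5: print(c,n,"few"); continue
        x=T[k]; o=np.argsort(x[:,0]); b=np.array_split(x[o],6)
        print(c,n,k.sum(),"xmin/max",x[:,0].min().round(),x[:,0].max().round(),[np.median(i,0).round(0).tolist() for i in b])
print("tool in tin", ((s["tool_pos"]-C)@A*1000).round(1))
E
python3 tip.py a
```

```text
time: 7.12
tool_pos: [0.5585, 0.278, 0.0217]
tcp_rot: [-2.449, -1.967, 0.006]
wrist_force: [0.5, -0.4, -1.2]
width: 0.184
7.125 [0.5585 0.278  0.0217] [-2.4486 -1.9666  0.0064] 0.18411570253963291 [ 0.4567 -0.3691 -1.1946]
top blade 169 xmin/max -210.0 -108.0 [[-167.0, 4.0, 62.0], [-157.0, 2.0, 63.0], [-146.0, 2.0, 62.0], [-135.0, 0.0, 62.0], [-124.0, 1.0, 64.0], [-113.0, 3.0, 64.0]]
top lid 1659 xmin/max -79.0 65.0 [[-67.0, 0.0, 51.0], [-42.0, -1.0, 52.0], [-19.0, -0.0, 51.0], [5.0, -0.0, 50.0], [29.0, -2.0, 49.0], [53.0, 1.0, 47.0]]
scene blade 62 xmin/max -178.0 -79.0 [[-174.0, -1.0, 60.0], [-164.0, -4.0, 60.0], [-157.0, -5.0, 60.0], [-146.0, -8.0, 60.0], [-115.0, 0.0, 60.0], [-80.0, 10.0, 50.0]]
scene lid 1038 xmin/max -82.0 66.0 [[-72.0, 16.0, 49.0], [-47.0, 9.0, 49.0], [-24.0, 9.0, 49.0], [-1.0, 0.0, 48.0], [23.0, 4.0, 47.0], [49.0, 4.0, 45.0]]
tool in tin [-249.8   -0.6   21.7]
```

```bash
python3 -m inch '[{"dx":0,"dy":0,"dz":0.026,"ax":0,"ay":0,"az":0,"fingers":-1},{"dx":0,"dy":0,"dz":0.026,"ax":0,"ay":0,"az":0,"fingers":-1},{"dx":-0.02,"dy":0,"dz":0.026,"ax":0,"ay":0,"az":0,"fingers":-1},{"dx":-0.035,"dy":0,"dz":0.026,"ax":0,"ay":0,"az":0,"fingers":-1},{"dx":-0.043,"dy":0,"dz":0.026,"ax":0,"ay":0,"az":0,"fingers":-1},{"dx":-0.043,"dy":0,"dz":0.026,"ax":0,"ay":0,"az":0,"fingers":-1},{"dx":-0.043,"dy":0,"dz":0.026,"ax":0,"ay":0,"az":0,"fingers":-1}]' 90
python3 tip.py b
```

```text
time: 8.1
tool_pos: [0.5497, 0.2362, -0.0035]
tcp_rot: [-2.449, -1.966, 0.004]
wrist_force: [-1.1, 0.7, -1.4]
width: 0.183
8.1 [ 0.5497  0.2362 -0.0035] [-2.4492 -1.9663  0.0042] 0.1826222779927178 [-1.0573  0.7281 -1.3529]
top blade 189 xmin/max -202.0 -79.0 [[-187.0, -6.0, 42.0], [-174.0, 3.0, 37.0], [-122.0, 5.0, 36.0], [-109.0, 2.0, 37.0], [-97.0, 2.0, 37.0], [-85.0, 2.0, 35.0]]
top lid 1660 xmin/max -85.0 65.0 [[-68.0, 0.0, 51.0], [-44.0, -0.0, 52.0], [-20.0, -1.0, 51.0], [4.0, -1.0, 51.0], [29.0, -1.0, 49.0], [53.0, -0.0, 47.0]]
scene blade 147 xmin/max -210.0 -79.0 [[-208.0, 1.0, 71.0], [-204.0, -8.0, 71.0], [-200.0, -4.0, 86.0], [-185.0, -1.0, 43.0], [-117.0, -3.0, 34.0], [-86.0, -1.0, 42.0]]
scene lid 888 xmin/max -83.0 67.0 [[-69.0, 27.0, 49.0], [-45.0, 19.0, 49.0], [-20.0, 15.0, 49.0], [5.0, 9.0, 48.0], [27.0, 6.0, 47.0], [51.0, 4.0, 45.0]]
tool in tin [-207.1   -0.1   -3.5]
```

```bash
python3 -m inch '[{"dx":0,"dy":0,"dz":-0.006,"ax":0,"ay":0,"az":0,"fingers":-1},{"dx":0,"dy":0,"dz":-0.012,"ax":0,"ay":0,"az":0,"fingers":-1},{"dx":-0.001,"dy":0,"dz":-0.019,"ax":0,"ay":0,"az":0,"fingers":-1},{"dx":-0.0034,"dy":0,"dz":-0.0316,"ax":0,"ay":0,"az":0,"fingers":-1},{"dx":-0.007,"dy":0,"dz":-0.044,"ax":0,"ay":0,"az":0,"fingers":-1},{"dx":-0.0117,"dy":0,"dz":-0.0557,"ax":0,"ay":0,"az":0,"fingers":-1},{"dx":-0.0175,"dy":0,"dz":-0.067,"ax":0,"ay":0,"az":0,"fingers":-1},{"dx":-0.0245,"dy":0,"dz":-0.0776,"ax":0,"ay":0,"az":0,"fingers":-1},{"dx":-0.0325,"dy":0,"dz":-0.0874,"ax":0,"ay":0,"az":0,"fingers":-1},{"dx":-0.0414,"dy":0,"dz":-0.0963,"ax":0,"ay":0,"az":0,"fingers":-1},{"dx":-0.0414,"dy":0,"dz":-0.0963,"ax":0,"ay":0,"az":0,"fingers":-1}]' 90
cat > lid.py <<'E'
from h import *
import sys
s=bot.read_state(); print(s["time"],s["tool_pos"],s["tcp_rot"],s["width"],s["wrist_force"])
th=np.radians(-102.5); tx=np.array([np.cos(th),np.sin(th),0]); ty=np.array([-tx[1],tx[0],0]); C=np.array([.505,.034,0]); A=np.c_[tx,ty,[0,0,1]]
print("tool in tin",((s["tool_pos"]-C)@A*1000).round(1))
for c in ("top","scene"):
    im,d=bot.read_camera(c); cv2.imwrite(f"pics/{c}_{sys.argv[1]}.png",im)
    T=((cloud(c,d,np.ones(d.shape,bool))-C)@A)*1000
    k=(T[:,0]>-85)&(T[:,0]<110)&(abs(T[:,1])<58)&(T[:,2]>60)&(T[:,2]<200); x=T[k]
    if k.sum()>10:
        o=x[np.argsort(x[:,2])]; print(c,k.sum(),[np.median(i,0).round(0).tolist() for i in np.array_split(o,6)], "max z",np.percentile(x[:,2],99))
        for b in np.array_split(o,6): m=np.median(b,0); print("   ang",np.degrees(np.arctan2(m[2]-44,62-m[0])).round(1))
    else: print(c,"few",k.sum())
E
python3 lid.py c
```

```text
time: 9.57
tool_pos: [0.5413, 0.1952, 0.0936]
tcp_rot: [2.45, 1.966, -0.004]
wrist_force: [-0.6, -0.1, -0.7]
width: 0.187
9.575 [0.5413 0.1952 0.0936] [ 2.4497  1.9665 -0.0039] 0.18666282188758068 [-0.5579 -0.094  -0.747 ]
tool in tin [-165.2    0.5   93.6]
top 1165 [[44.0, -2.0, 70.0], [27.0, 2.0, 88.0], [10.0, -2.0, 106.0], [-6.0, -3.0, 123.0], [-35.0, 4.0, 134.0], [-28.0, 1.0, 144.0]] max z 149.63460154953523
   ang 54.3
   ang 51.4
   ang 50.1
   ang 49.3
   ang 42.8
   ang 48.1
scene 295 [[36.0, 21.0, 67.0], [21.0, 25.0, 83.0], [6.0, 28.0, 100.0], [-10.0, 33.0, 116.0], [-47.0, -4.0, 131.0], [-31.0, 37.0, 141.0]] max z 144.7385565757782
   ang 41.8
   ang 43.8
   ang 44.8
   ang 45.3
   ang 38.5
   ang 46.3
```

```bash
python3 -m inch '[{"dx":-0.0092,"dy":0,"dz":-0.0073,"ax":0,"ay":0,"az":0,"fingers":-1},{"dx":-0.0197,"dy":0,"dz":-0.0142,"ax":0,"ay":0,"az":0,"fingers":-1},{"dx":-0.0307,"dy":0,"dz":-0.02,"ax":0,"ay":0,"az":0,"fingers":-1},{"dx":-0.0423,"dy":0,"dz":-0.0246,"ax":0,"ay":0,"az":0,"fingers":-1},{"dx":-0.0542,"dy":0,"dz":-0.028,"ax":0,"ay":0,"az":0,"fingers":-1},{"dx":-0.0663,"dy":0,"dz":-0.0302,"ax":0,"ay":0,"az":0,"fingers":-1},{"dx":-0.0785,"dy":0,"dz":-0.0312,"ax":0,"ay":0,"az":0,"fingers":-1},{"dx":-0.0785,"dy":0,"dz":-0.0312,"ax":0,"ay":0,"az":0,"fingers":-1},{"dx":-0.0785,"dy":0,"dz":-0.0312,"ax":0,"ay":0,"az":0,"fingers":-1}]' 90
python3 lid.py d
```

```text
time: 10.8
tool_pos: [0.5238, 0.1187, 0.1237]
tcp_rot: [-2.449, -1.966, 0.006]
wrist_force: [0.8, -0.2, -0.4]
width: 0.185
10.8 [0.5238 0.1187 0.1237] [-2.4493 -1.9665  0.0064] 0.18541524377852417 [ 0.7512 -0.228  -0.4298]
tool in tin [-86.8   0.  123.7]
top 367 [[58.0, -3.0, 147.0], [-21.0, -1.0, 162.0], [-14.0, 1.0, 164.0], [13.0, 4.0, 166.0], [-15.0, -1.0, 168.0], [58.0, 3.0, 183.0]] max z 187.07057958502946
   ang 87.6
   ang 54.8
   ang 57.6
   ang 68.2
   ang 58.2
   ang 88.3
scene 981 [[60.0, 12.0, 68.0], [59.0, 17.0, 87.0], [58.0, 17.0, 107.0], [57.0, 21.0, 127.0], [57.0, 28.0, 150.0], [55.0, 23.0, 170.0]] max z 181.38455465177702
   ang 84.4
   ang 86.5
   ang 86.5
   ang 86.8
   ang 87.2
   ang 86.9
```

The lid stands at about 87°. Now I retract and lay the spatula flat.

```bash
python3 -m inch '[{"dx":0.04,"dy":0,"dz":0,"ax":0,"ay":0,"az":0,"fingers":-1},{"dx":0.1,"dy":0,"dz":0,"ax":0,"ay":0,"az":0,"fingers":-1},{"dx":0.16,"dy":0,"dz":0.03,"ax":0,"ay":0,"az":0,"fingers":-1},{"dx":0.19,"dy":0,"dz":0.07,"ax":0,"ay":0,"az":0,"fingers":-1},{"dx":0.19,"dy":0,"dz":0.11,"ax":0,"ay":0,"az":0,"fingers":-1},{"dx":0.19,"dy":0,"dz":0.14,"ax":0,"ay":0,"az":0,"fingers":-1},{"dx":0.19,"dy":0,"dz":0.15,"ax":0,"ay":0,"az":0,"fingers":-1},{"dx":0.19,"dy":0,"dz":0.155,"ax":0,"ay":0,"az":0,"fingers":-1},{"dx":0.19,"dy":0,"dz":0.158,"ax":0,"ay":0,"az":0,"fingers":-1},{"dx":0.19,"dy":0,"dz":0.16,"ax":0,"ay":0,"az":0,"fingers":-1},{"dx":0.19,"dy":0,"dz":0.16,"ax":0,"ay":0,"az":0,"fingers":-1},{"dx":0.19,"dy":0,"dz":0.16,"ax":0,"ay":0,"az":0,"fingers":-1}]' 90
```

```text
time: 12.4
tool_pos: [0.5646, 0.3044, -0.0362]
tcp_rot: [-2.449, -1.967, 0.005]
wrist_force: [-0.4, -1.0, -0.4]
width: 0.183
```

```bash
python3 -m inch '[{"dx":0,"dy":0,"dz":0.0015,"ax":0,"ay":0,"az":0,"fingers":-1},{"dx":0,"dy":0,"dz":0.0015,"ax":0,"ay":0,"az":0,"fingers":-1},{"dx":0,"dy":0,"dz":0.0015,"ax":0,"ay":0,"az":0,"fingers":1},{"dx":0,"dy":0,"dz":0.0015,"ax":0,"ay":0,"az":0,"fingers":1},{"dx":0,"dy":0,"dz":0.0015,"ax":0,"ay":0,"az":0,"fingers":1},{"dx":0,"dy":0,"dz":0.0015,"ax":0,"ay":0,"az":0,"fingers":1},{"dx":0,"dy":0,"dz":-0.06,"ax":0,"ay":0,"az":0,"fingers":1},{"dx":0,"dy":0,"dz":-0.12,"ax":0,"ay":0,"az":0,"fingers":1},{"dx":0,"dy":0,"dz":-0.18,"ax":0,"ay":0,"az":0,"fingers":1},{"dx":0,"dy":0,"dz":-0.21,"ax":0,"ay":0,"az":0,"fingers":1}]' 60
python3 look.py w5 spatula
python3 - <<'E'
from h import *
im,d=bot.read_camera("scene"); im,d=bot.read_camera("top"); cv2.imwrite("pics/top5.png",im)
for t in ("nutmeg","loupe"):
  for c in("top","scene"):
   try:
    im,d=bot.read_camera(c)
    for r in bot.masks_of(c,t):
        P=cloud(c,d,r["region"]); print(c,t,round(r["p"],2),np.round(r["box"]),np.median(P,0))
   except Exception as e: print(e)
# lens plan: view pose over tin from the left (camera at tin -x side), and loupe
print(rel([.40,-.15,.23],down(160)))
E
```

```text
time: 13.65
tool_pos: [0.5672, 0.3058, 0.179]
tcp_rot: [2.449, 1.967, 0.006]
wrist_force: [0.4, -0.0, -0.9]
width: 0.998
[0.5672 0.3058 0.179 ] 13.65 [ 0.456   0.2128  1.6926 -0.0003  1.2325  0.6735] 0.998239168631818
spatula 0.88 [289.   2. 314.  58.] (array([0.5747, 0.4546]), 0.05484810844063759, 0.02585250698029995, np.float64(75.64183044433594)) [0.0015 0.0029 0.0041]
   part (array([0.5747, 0.4546]), 0.05484810844063759, 0.02585250698029995, np.float64(75.64183044433594))
spatula 0.75 [312.  93. 331. 291.] (array([0.5583, 0.2801]), 0.23133619129657745, 0.025852510705590248, np.float64(77.90662384033203)) [0.0019 0.0041 0.0191]
   part (array([0.5715, 0.3388]), 0.11103926599025726, 0.017263775691390038, np.float64(77.79660034179688))
   part (array([0.5474, 0.229 ]), 0.12681163847446442, 0.025852510705590248, np.float64(77.90662384033203))
spatula 0.73 [ 52.  33. 152. 250.] (array([0.3392, 0.3865]), 0.23164072632789612, 0.03243333846330643, np.float64(87.16700744628906)) [0.0018 0.0037 0.019 ]
   part (array([0.3406, 0.3256]), 0.11037561297416687, 0.019567368552088737, np.float64(88.9815444946289))
   part (array([0.3392, 0.3867]), 0.23113666474819183, 0.03243333846330643, np.float64(87.16700744628906))
top nutmeg 0.67 [348. 194. 363. 206.] [0.5071 0.0276 0.0102]
scene nutmeg 0.68 [291. 198. 314. 210.] [0.5098 0.031  0.0075]
top loupe 0.71 [448. 178. 473. 227.] [ 0.5392 -0.3125  0.0093]
scene loupe 0.69 [229. 150. 274. 171.] [ 0.5242 -0.3084  0.0056]
(array([-479.5,  -63. ,  -55.6]), array([ -0.32,   0.  , -82.46]))
```

Spatula is flat on the table and released: handle top at 19 mm, blade at 2–4 mm, yaw 77.8°. Next is a wrist look at the nutmeg.

```bash
python3 -m inch '[{"dx":-0.06,"dy":0,"dz":-0.03,"ax":0,"ay":0,"az":0,"fingers":1},{"dx":-0.12,"dy":0,"dz":-0.03,"ax":0,"ay":0,"az":0,"fingers":1},{"dx":-0.168,"dy":0,"dz":-0.03,"ax":0,"ay":0,"az":0,"fingers":1},{"dx":-0.168,"dy":0,"dz":-0.03,"ax":0,"ay":0,"az":0,"fingers":1},{"dx":-0.168,"dy":0,"dz":-0.03,"ax":0,"ay":0,"az":0,"fingers":1},{"dx":-0.168,"dy":0,"dz":-0.03,"ax":0,"ay":0,"az":0,"fingers":1}]' 60
cat > nut.py <<'E'
from h import *
import sys
s=bot.read_state(); cal=bot.get_calibration("wrist"); im,d=bot.read_camera("wrist"); cv2.imwrite(f"pics/{sys.argv[1]}.png",im); print(s["tool_pos"],s["time"])
th=np.radians(-102.5); tx=np.array([np.cos(th),np.sin(th),0]); ty=np.array([-tx[1],tx[0],0]); C=np.array([.505,.034,0]); A=np.c_[tx,ty,[0,0,1]]
for r in bot.masks_of("wrist","nutmeg"):
    P=cloud("wrist",d,r["region"],cal); T=(P-C)@A*1000; k=(abs(T[:,0])<57)&(abs(T[:,1])<57)
    T=T[k]; print("nutmeg",round(r["p"],2),np.round(r["box"]),"tin-frame bbox",T.min(0).round(),T.max(0).round(),"centre xy",((np.percentile(T,2,0)+np.percentile(T,98,0))/2).round(1))
T=(cloud("wrist",d,np.ones(d.shape,bool),cal)-C)@A*1000; v,u=np.nonzero(d>0)
hsv=cv2.cvtColor(im,cv2.COLOR_BGR2HSV)[v,u]
k=(abs(T[:,0])<55)&(abs(T[:,1])<55)&(T[:,2]>1)&(T[:,2]<60)
n=k&(T[:,2]>14)&(hsv[:,1]>90); print("brown",n.sum(),np.median(T[n],0) if n.sum() else 0,T[n].min(0) if n.sum() else 0,T[n].max(0) if n.sum() else 0)
m=(abs(T[:,0])<30)&(abs(T[:,1]-88)<25)&(T[:,2]>70)&(hsv[:,1]>110)&(hsv[:,0]>14)&(hsv[:,0]<32)
print("mark",m.sum(),np.percentile(T[m],[2,50,98],axis=0) if m.sum() else 0)
l=(T[:,0]>40)&(T[:,0]<90)&(abs(T[:,1])<55)&(T[:,2]>60)&(T[:,2]<180)
if l.sum()>50: p=np.polyfit(T[l,2],T[l,0],1); print("lid deg",90+np.degrees(np.arctan(p[0])),l.sum())
for nm,q in (("tin top edges",(abs(T[:,2]-42)<3)&(abs(T[:,0])<75)&(abs(T[:,1])<75)),): print(nm,q.sum(),np.percentile(T[q],[1,99],axis=0).round(1).tolist() if q.sum() else 0)
E
python3 nut.py w6
```

```text
time: 15.0
tool_pos: [0.5288, 0.1416, 0.203]
tcp_rot: [-2.447, -1.968, 0.008]
wrist_force: [-0.1, -0.1, -0.8]
width: 1.0
[0.5288 0.1416 0.203 ] 15.0
nutmeg 0.65 [308. 245. 344. 281.] tin-frame bbox [-17. -21.   3.] [33. 24. 31.] centre xy [ 6.1  0.7 17.9]
brown 218 [ 2.5562  0.6465 26.8603] [-5.238  -9.291  18.5563] [13.3839 10.5243 31.1051]
mark 304 [[-12.0232  75.159   90.5954]
 [ -4.9008  83.0262  96.2257]
 [  7.805   94.5015 106.0328]]
lid deg 87.77912652392835 2704
tin top edges 1453 [[-61.7, -62.4, 39.1], [60.6, 57.3, 44.8]]
```

View pics/w6.png

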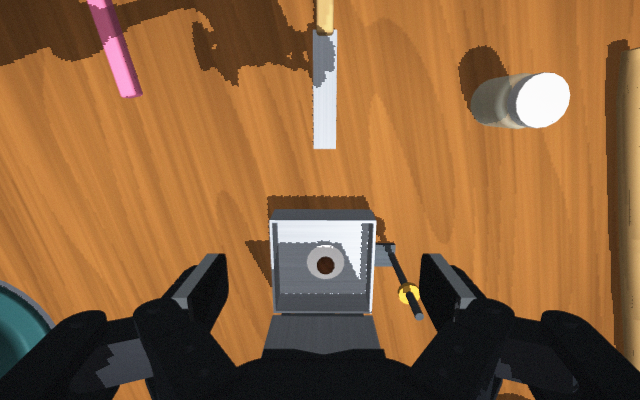

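Picture 8: the tin is open at (270–378, 215–315), with the nutmeg in its white dish centred at about (325, 263), the brass mark at (408, 294) and the lid upright at about 87.8°. The spatula lies flat at top centre. Next is the lens.

Run:
```python
from h import *
cal=bot.get_calibration("wrist"); K=np.array(cal["intrinsics"]); V=np.array(cal["view"])
im=cv2.imread("pics/w6.png"); hsv=cv2.cvtColor(im,cv2.COLOR_BGR2HSV); g=cv2.cvtColor(im,cv2.COLOR_BGR2GRAY)
th=np.radians(-102.5); tx=np.array([np.cos(th),np.sin(th),0]); ty=np.array([-tx[1],tx[0],0]); C=np.array([.505,.034,0]); A=np.c_[tx,ty,[0,0,1]]
def ray(u,v,z):
    d=V[:3,:3].T@np.linalg.inv(K)@[u,v,1]; o=-V[:3,:3].T@V[:3,3]; return o+d*(z-o[2])/d[2]
sub=hsv[240:285,300:350]; b=(sub[...,1]>90)&(sub[...,2]<150); v,u=np.nonzero(b); print("brown px",u.mean()+300,v.mean()+240,u.min()+300,u.max()+300,v.min()+240,v.max()+240)
for n,(a,c,z) in {"brown z20":(u.mean()+300,v.mean()+240,.020),"dish z8":(326,263,.008),"dish z12":(326,263,.012)}.items():
    p=ray(a,c,z); print(n,p,((p-C)@A*1000).round(1))
print(rel([.42,-.32,.26],down(189)),rel([.42,-.32,.20],down(189)))
```

```text
brown px 325.0 265.22727272727275 317 333 257 273
brown z20 [0.5042 0.0279 0.02  ] [ 6.1  0.6 20. ]
dish z8 [0.5048 0.0247 0.008 ] [9.1 1.9 8. ]
dish z12 [0.5053 0.0267 0.012 ] [ 7.1  1.8 12. ]
(array([-474.4,   -7.5,  -55.5]), array([  -0.35,   -0.11, -111.37])) (array([-474.2,   -7.3,    4.5]), array([  -0.35,   -0.11, -111.37]))
```

```bash
python3 -m inch '[{"dx":0,"dy":0,"dz":-0.055,"ax":0,"ay":0,"az":0,"fingers":1},{"dx":-0.474,"dy":-0.007,"dz":-0.055,"ax":0,"ay":0,"az":-111.4,"fingers":1},{"dx":-0.474,"dy":-0.007,"dz":-0.055,"ax":0,"ay":0,"az":-111.4,"fingers":1},{"dx":-0.474,"dy":-0.007,"dz":-0.055,"ax":0,"ay":0,"az":-111.4,"fingers":1},{"dx":-0.474,"dy":-0.007,"dz":-0.055,"ax":0,"ay":0,"az":-111.4,"fingers":1},{"dx":-0.474,"dy":-0.007,"dz":-0.055,"ax":0,"ay":0,"az":-111.4,"fingers":1},{"dx":-0.474,"dy":-0.007,"dz":-0.055,"ax":0,"ay":0,"az":-111.4,"fingers":1},{"dx":-0.474,"dy":-0.007,"dz":-0.055,"ax":0,"ay":0,"az":-111.4,"fingers":1},{"dx":-0.474,"dy":-0.007,"dz":-0.055,"ax":0,"ay":0,"az":-111.4,"fingers":1},{"dx":-0.474,"dy":-0.007,"dz":-0.055,"ax":0,"ay":0,"az":-111.4,"fingers":1},{"dx":-0.474,"dy":-0.007,"dz":-0.055,"ax":0,"ay":0,"az":-111.4,"fingers":1},{"dx":-0.474,"dy":-0.007,"dz":-0.02,"ax":0,"ay":0,"az":-111.4,"fingers":1},{"dx":-0.474,"dy":-0.007,"dz":0.005,"ax":0,"ay":0,"az":-111.4,"fingers":1},{"dx":-0.474,"dy":-0.007,"dz":0.005,"ax":0,"ay":0,"az":-111.4,"fingers":1},{"dx":-0.474,"dy":-0.007,"dz":0.005,"ax":0,"ay":0,"az":-111.4,"fingers":1}]' 60
python3 - <<'E'
from h import *
s=bot.read_state(); cal=bot.get_calibration("wrist"); im,d=bot.read_camera("wrist"); print(s["tool_pos"],s["tcp_rot"],s["time"],s["q"])
cv2.imwrite("pics/w7.png",im)
for r in bot.masks_of("wrist","loupe"):
    P=cloud("wrist",d,r["region"],cal); print(round(r["p"],2),np.round(r["box"]),np.median(P,0))
    if r["p"]<.4: continue
    h=P[(P[:,2]>.0125)&(P[:,2]<.022)]; print("handle",rect(h),np.median(h[:,2])); g=P[(P[:,2]>.002)&(P[:,2]<.0125)&(P[:,0]>.53)]
    print("glass",(g.min(0)+g.max(0))/2,g.max(0)-g.min(0))
E
```

```text
time: 16.98
tool_pos: [0.4212, -0.3199, 0.2005]
tcp_rot: [0.247, -3.128, 0.004]
wrist_force: [0.1, 0.6, 0.3]
width: 1.0
[ 0.4212 -0.3199  0.2005] [ 0.247  -3.1276  0.0043] 16.975 [-0.6931 -0.0174  1.9041 -0.0052  1.2559 -2.42  ]
0.68 [282. 161. 338. 294.] [ 0.5329 -0.314   0.0094]
handle (array([ 0.4601, -0.3126]), 0.10955286026000977, 0.014026438817381859, np.float64(177.4861831665039)) 0.01592464729690281
glass [ 0.5563 -0.3165  0.0082] [0.0525 0.0679 0.0072]
```

View pics/w7.png

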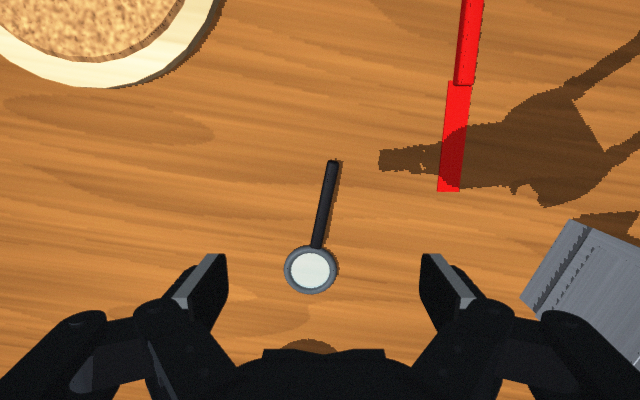

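Picture 9: the lens lies with its handle at (315–338, 160–245) and glass at (312, 270). The red look-alike at (437–483, 0–190) stays untouched. Now I grasp the lens.

Run:
```python
from h import *
print(rel([.485,-.3137,.03],down(177.5)),rel([.485,-.3137,-.036],down(177.5)))
```

```text
(array([-64.4,  -2.7, 171. ]), array([-0.23, -0.17, 11.53])) (array([-64.6,  -2.5, 237. ]), array([-0.23, -0.17, 11.53]))
```

```bash
python3 -m inch '[{"dx":-0.04,"dy":-0.003,"dz":0.04,"ax":0,"ay":0,"az":11.5,"fingers":1},{"dx":-0.065,"dy":-0.003,"dz":0.1,"ax":0,"ay":0,"az":11.5,"fingers":0.2},{"dx":-0.065,"dy":-0.003,"dz":0.16,"ax":-0.2,"ay":-0.2,"az":11.5,"fingers":0.2},{"dx":-0.065,"dy":-0.003,"dz":0.19,"ax":-0.2,"ay":-0.2,"az":11.5,"fingers":0.2},{"dx":-0.065,"dy":-0.003,"dz":0.22,"ax":-0.2,"ay":-0.2,"az":11.5,"fingers":0.2},{"dx":-0.065,"dy":-0.003,"dz":0.236,"ax":-0.2,"ay":-0.2,"az":11.5,"fingers":0.2},{"dx":-0.065,"dy":-0.003,"dz":0.236,"ax":-0.2,"ay":-0.2,"az":11.5,"fingers":0.2},{"dx":-0.065,"dy":-0.003,"dz":0.236,"ax":-0.2,"ay":-0.2,"az":11.5,"fingers":0.2}]' 60
python3 - <<'E'
from h import *
s=bot.read_state(); print(s["tool_pos"],s["wrist_force"],s["width"]); print(rel([.485,-.3137,-.036],down(177.5)))
E
```

```text
time: 18.08
tool_pos: [0.4868, -0.3151, -0.0333]
tcp_rot: [0.068, 3.138, -0.003]
wrist_force: [-0.2, -0.6, -0.3]
width: 0.601
[ 0.4868 -0.3151 -0.0333] [-0.2245 -0.5837 -0.2907] 0.6010189906723705
(array([1.9, 1.3, 2.7]), array([-0.11,  0.17,  0.03]))
```

```bash
python3 -m inch '[{"dx":0.002,"dy":0.001,"dz":0.003,"ax":0,"ay":0,"az":0,"fingers":0.2},{"dx":0.002,"dy":0.001,"dz":0.003,"ax":0,"ay":0,"az":0,"fingers":-1},{"dx":0.002,"dy":0.001,"dz":0.003,"ax":0,"ay":0,"az":0,"fingers":-1},{"dx":0.002,"dy":0.001,"dz":0.003,"ax":0,"ay":0,"az":0,"fingers":-1},{"dx":0.002,"dy":0.001,"dz":0.003,"ax":0,"ay":0,"az":0,"fingers":-1},{"dx":0.002,"dy":0.001,"dz":0.003,"ax":0,"ay":0,"az":0,"fingers":-1}]' 80
python3 - <<'E'
from h import *
s=bot.read_state(); print(s["tool_pos"],s["wrist_force"],s["width"],s["tcp_rot"])
# final: lens centre over nutmeg (.505,.0277), lens z .0925 -> underside z .0875; lens is 64 mm along -tool x from grip
N=np.array([.505,.0277]); z0=s["tool_pos"][2]
for yaw in (77.5,100):
    u=np.array([np.cos(np.radians(yaw)),np.sin(np.radians(yaw))]); p=N+.064*u
    for z in (.22,.0875): print(yaw,p,rel([*p,z0+z],down(yaw)))
E
```

```text
time: 18.82
tool_pos: [0.4852, -0.3143, -0.0356]
tcp_rot: [0.068, 3.138, -0.004]
wrist_force: [-1.3, 0.9, 5.7]
width: 0.136
[ 0.4852 -0.3143 -0.0356] [-1.2925  0.8642  5.7119] 0.13570641599413777 [ 0.0677  3.1375 -0.0037]
77.5 [0.5189 0.0902] (array([ -16.9,  405. , -220.9]), array([  0.07,   0.26, 100.03]))
77.5 [0.5189 0.0902] (array([-16.5, 405.3, -88.4]), array([  0.07,   0.26, 100.03]))
100 [0.4939 0.0907] (array([   8. ,  404.5, -221. ]), array([ 0.02,  0.25, 77.53]))
100 [0.4939 0.0907] (array([  8.5, 404.8, -88.5]), array([ 0.02,  0.25, 77.53]))
```

The lens is held (width 0.136). Now I lift it, carry it over the lid, and stop above the nutmeg.

```bash
python3 -m inch '[{"dx":0,"dy":0,"dz":-0.06,"ax":0,"ay":0,"az":0,"fingers":-1},{"dx":0,"dy":0,"dz":-0.12,"ax":0,"ay":0,"az":0,"fingers":-1},{"dx":0,"dy":0,"dz":-0.18,"ax":0,"ay":0,"az":0,"fingers":-1},{"dx":0,"dy":0.04,"dz":-0.24,"ax":0,"ay":0,"az":10,"fingers":-1},{"dx":-0.002,"dy":0.08,"dz":-0.241,"ax":0,"ay":0,"az":20,"fingers":-1},{"dx":-0.004,"dy":0.12,"dz":-0.241,"ax":0,"ay":0,"az":30,"fingers":-1},{"dx":-0.006,"dy":0.16,"dz":-0.241,"ax":0,"ay":0,"az":40,"fingers":-1},{"dx":-0.008,"dy":0.2,"dz":-0.241,"ax":0,"ay":0,"az":50,"fingers":-1},{"dx":-0.01,"dy":0.24,"dz":-0.241,"ax":0,"ay":0,"az":60,"fingers":-1},{"dx":-0.012,"dy":0.28,"dz":-0.241,"ax":0,"ay":0,"az":70,"fingers":-1},{"dx":-0.014,"dy":0.32,"dz":-0.241,"ax":0,"ay":0,"az":80,"fingers":-1},{"dx":-0.016,"dy":0.36,"dz":-0.241,"ax":0,"ay":0,"az":90,"fingers":-1},{"dx":-0.017,"dy":0.405,"dz":-0.241,"ax":0,"ay":0,"az":100,"fingers":-1},{"dx":-0.017,"dy":0.405,"dz":-0.241,"ax":0,"ay":0.3,"az":100,"fingers":-1},{"dx":-0.017,"dy":0.405,"dz":-0.241,"ax":0,"ay":0.3,"az":100,"fingers":-1}]' 80
cat > lens.py <<'E'
from h import *
import sys
s=bot.read_state(); print(s["time"],s["tool_pos"],s["tcp_rot"],s["width"],s["wrist_force"],s["q"][5])
R0=R.from_rotvec(s["tcp_rot"]); print("tool z axis",R0.apply([0,0,1]),"TCP-est lens", s["tool_pos"]+R0.apply([-.064,0,0])+[0,0,.0356+.005])
th=np.radians(-102.5); tx=np.array([np.cos(th),np.sin(th),0]); ty=np.array([-tx[1],tx[0],0]); C=np.array([.505,.034,0]); A=np.c_[tx,ty,[0,0,1]]
L=s["tool_pos"]+R0.apply([-.064,0,0])
for c in ("top","scene"):
    im,d=bot.read_camera(c); cv2.imwrite(f"pics/{c}_{sys.argv[1]}.png",im); cal=bot.get_calibration(c)
    P=cloud(c,d,np.ones(d.shape,bool)); v,u=np.nonzero(d>0)
    zl=s["tool_pos"][2]+.0406
    k=(np.hypot(P[:,0]-L[0],P[:,1]-L[1])<.04)&(abs(P[:,2]-zl)<.015)
    if k.sum()>10:
        T=P[k]; p=np.linalg.lstsq(np.c_[T[:,:2]-T[:,:2].mean(0),np.ones(len(T))],T[:,2],rcond=None)[0]
        print(c,"glass n",k.sum(),"bbox centre",(T.min(0)+T.max(0))/2,"size",np.ptp(T,axis=0),"z med",np.median(T[:,2]),"slope deg",np.degrees(p[:2]))
    hsv=cv2.cvtColor(im,cv2.COLOR_BGR2HSV)[v,u]; W=(P-C)@A*1000
    m=(abs(W[:,0])<16)&(abs(W[:,1]-88)<16)&(W[:,2]>70)&(W[:,2]<125)&(hsv[:,1]>125)&(hsv[:,0]>14)&(hsv[:,0]<32)&(hsv[:,2]>120)
    print(c,"mark",m.sum(),np.percentile(W[m],[5,50,95],axis=0).round(1).tolist() if m.sum() else 0)
    l=(W[:,0]>40)&(W[:,0]<90)&(abs(W[:,1])<55)&(W[:,2]>60)&(W[:,2]<180)
    if l.sum()>50: q=np.polyfit(W[l,2],W[l,0],1); print(c,"lid deg",90+np.degrees(np.arctan(q[0])))
E
python3 lens.py e
```

```text
time: 20.7
tool_pos: [0.5185, 0.0899, 0.204]
tcp_rot: [-2.447, -1.969, 0.0]
wrist_force: [-1.1, 0.2, -1.4]
width: 0.138
20.7 [0.5185 0.0899 0.204 ] [-2.4469 -1.9693  0.0001] 0.13824306195000094 [-1.0758  0.1659 -1.4033] 0.33928024057201583
tool z axis [-0.0005  0.0005 -1.    ] TCP-est lens [0.5048 0.0274 0.2445]
top glass n 358 bbox centre [0.5069 0.0355 0.2472] size [0.0672 0.0536 0.0167] z med 0.24733161698368222 slope deg [-0.7011  2.2755]
top mark 0 0
scene glass n 128 bbox centre [0.5084 0.0258 0.2436] size [0.0647 0.0679 0.0108] z med 0.24443564773500792 slope deg [-0.1113 -1.3693]
scene mark 36 [[-12.1, 77.6, 88.9], [-5.6, 88.1, 93.0], [3.3, 95.1, 97.2]]
scene lid deg 87.9185052685689
```

```bash
python3 -m inch '[{"dx":0,"dy":0,"dz":0.03,"ax":0,"ay":0,"az":0,"fingers":-1},{"dx":0,"dy":0,"dz":0.06,"ax":0,"ay":0,"az":0,"fingers":-1},{"dx":0,"dy":0,"dz":0.09,"ax":0,"ay":0,"az":0,"fingers":-1},{"dx":0,"dy":0,"dz":0.12,"ax":0,"ay":0,"az":0,"fingers":-1},{"dx":0,"dy":0,"dz":0.14,"ax":0,"ay":0,"az":0,"fingers":-1},{"dx":0,"dy":0,"dz":0.15,"ax":0,"ay":0,"az":0,"fingers":-1},{"dx":0,"dy":0,"dz":0.152,"ax":0,"ay":0,"az":0,"fingers":-1},{"dx":0,"dy":0,"dz":0.152,"ax":0,"ay":0,"az":0,"fingers":-1},{"dx":0,"dy":0,"dz":0.152,"ax":0,"ay":0,"az":0,"fingers":-1},{"dx":0,"dy":0,"dz":0.152,"ax":0,"ay":0,"az":0,"fingers":-1}]' 80
python3 lens.py f; python3 nut.py w8
python3 - <<'E'
from h import *
im=cv2.imread("pics/scene_f.png")[140:260,220:380]; t=cv2.imread("pics/top_f.png")[140:260,290:420]
w=cv2.imread("pics/w8.png")
a=cv2.resize(im,(480,360),interpolation=cv2.INTER_CUBIC); b=cv2.resize(w,(576,360))[:, 150:450]
cv2.imwrite("pics/fin.png",np.hstack([a,b]))
E
```

```text
time: 22.05
tool_pos: [0.5193, 0.0894, 0.053]
tcp_rot: [2.449, 1.967, 0.003]
wrist_force: [0.5, 0.7, -0.2]
width: 0.138
22.05 [0.5193 0.0894 0.053 ] [2.4493 1.9669 0.0026] 0.13762421419301207 [ 0.5057  0.7378 -0.2192] 0.3399346552603111
tool z axis [ 0.0014  0.0009 -1.    ] TCP-est lens [0.5055 0.0269 0.0935]
top glass n 264 bbox centre [0.5047 0.0331 0.0968] size [0.0617 0.0483 0.016 ] z med 0.09593894195108094 slope deg [-0.8636  3.1081]
top mark 0 0
scene glass n 108 bbox centre [0.507  0.0275 0.0922] size [0.0666 0.0614 0.0106] z med 0.09348772525776551 slope deg [-0.5757 -1.7795]
scene mark 36 [[-11.9, 78.0, 88.5], [-5.0, 88.0, 93.9], [1.7, 96.0, 96.8]]
scene lid deg 87.6889024542065
[0.519  0.0894 0.0527] 22.15
brown 0 0 0 0
mark 0 0
tin top edges 1725 [[-61.7, -62.3, 39.2], [-13.8, 57.4, 43.6]]
```

View pics/fin.png

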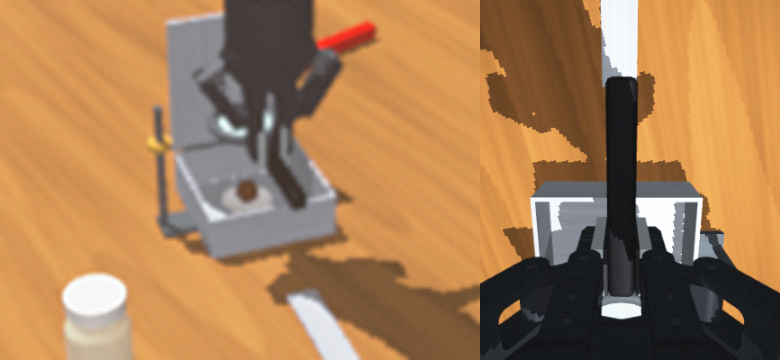

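Picture 10: the lens is over the open tin next to the mark, the nutmeg sits in its dish, the lid is upright, and the gripper is clear of the tin walls. Last check is the handle's levelness and the grip offset in the wrist depth.

Run:
```python
from h import *
s=bot.read_state(); cal=bot.get_calibration("wrist"); im,d=bot.read_camera("wrist"); R0=R.from_rotvec(s["tcp_rot"])
P=cloud("wrist",d,np.ones(d.shape,bool),cal); T=R0.inv().apply(P-s["tool_pos"])*1000
k=(T[:,0]>14)&(T[:,0]<100)&(abs(T[:,1])<12)&(P[:,2]>.085)&(P[:,2]<.125); H=T[k]; print(k.sum(),H.min(0),H.max(0))
k2=k&(abs(T[:,1])<6)&(T[:,0]<78); p=np.polyfit(T[k2,0],P[k2,2]*1000,1); print("pitch deg",np.degrees(np.arctan(p[0])),"handle top z at grip",p[1])
b=[np.median(x) for x in np.array_split(H[np.argsort(H[:,0])][:,1],5)]; print("y along",np.round(b,1)); q=np.polyfit(T[k2,1],P[k2,2]*1000,1); print("roll deg",np.degrees(np.arctan(q[0])))
for c in("scene","top"):
    im,d=bot.read_camera(c)
    for r in bot.masks_of(c,"nutmeg")[:1]: print(c,"nutmeg",round(r["p"],2),np.round(r["box"]),np.median(cloud(c,d,r["region"]),0))
print(s["tool_pos"],s["joint_vel"],s["time"])
```

```text
5380 [ 14.0046  -7.5479 -54.5623] [ 79.243    6.5403 -47.4659]
pitch deg 0.1970060542028179 handle top z at grip 104.22870571279137
y along [-0.6 -0.4 -0.4 -0.4 -0.4]
roll deg -1.7957694347873707
top nutmeg 0.47 [347. 191. 365. 208.] [0.502  0.0321 0.0954]
[0.5187 0.0894 0.0524] [-0.0016  0.0025  0.0014  0.0001 -0.0004  0.0004] 22.25
```

```bash
python3 -m inch '[{"dx":0.0015,"dy":0,"dz":0,"ax":0,"ay":0,"az":0,"fingers":-1},{"dx":0.0015,"dy":0,"dz":0,"ax":0,"ay":0,"az":0,"fingers":-1},{"dx":0.0015,"dy":0,"dz":0,"ax":0,"ay":0,"az":0,"fingers":-1},{"dx":0.0015,"dy":0,"dz":0,"ax":0,"ay":0,"az":0,"fingers":-1}]' 80
python3 lens.py g && python3 -c "
from workcell import bot
print(bot.read_state()['joint_vel']); print(bot.finish_job())"
```

```text
time: 23.0
tool_pos: [0.5189, 0.0908, 0.0521]
tcp_rot: [-2.449, -1.967, -0.0]
wrist_force: [1.3, -0.3, -1.8]
width: 0.136
23.0 [0.5189 0.0908 0.0521] [-2.4491 -1.9666 -0.0004] 0.13609476192689463 [ 1.3158 -0.3238 -1.7739] 0.3426664145610312
tool z axis [-0.0002  0.0007 -1.    ] TCP-est lens [0.5051 0.0283 0.0927]
top glass n 265 bbox centre [0.5064 0.0359 0.0962] size [0.0653 0.0487 0.018 ] z med 0.09608843147159843 slope deg [0.1756 2.3655]
top mark 0 0
scene glass n 106 bbox centre [0.5081 0.0304 0.092 ] size [0.063  0.0619 0.0111] z med 0.09303046294635675 slope deg [-0.9028 -1.1622]
scene mark 36 [[-12.5, 77.9, 90.1], [-6.8, 88.8, 93.9], [2.3, 95.9, 98.7]]
scene lid deg 88.01747565440431
[-0.00279796  0.00130877 -0.00092835  0.00213053 -0.00070724  0.00197504]
the job is handed in; nothing more can be done
None
```

I opened the tin's cover with the spatula blade alone and laid the spatula flat to the left of the tin. I then handed the job in at 23.0 s, with the lens still held over the nutmeg.

**What went wrong on the way:** the first grasp of the spatula closed on nothing. The depth image showed the real fingertips about 43 mm behind the reported TCP, so I went lower for both grasps. The spatula did not move in that miss.

**Last checks:**

| Check | Result |
|---|---|
| Cover angle | about 88° |
| Spatula after release | flat: handle top at 19 mm, blade at 2–4 mm |
| Glass height | 92.7 mm from the arm pose, against a mark centre of about 93 mm |
| Glass centring | within about 2 mm of the nutmeg position I measured before lowering the lens |
| Arm at hand-in | essentially still |

**Less certain:**
- **Camera agreement on the glass:** the scene camera put the glass centre 3–4 mm from the arm estimate, and the top camera's partial view about 8 mm. Their fitted slopes were 1–2.4° on few pixels.
- **Levelness:** the handle read 0.2° in pitch. Its roll read −1.8°, measured over only 12 mm of width, so I put that down to noise.
- **Nutmeg at the end:** it showed in its dish in the last picture, but the detector did not give a usable position for it under the lens.
- **Not re-measured at the end:** I never moved the bowl or jar, but did not check their positions again.

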